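Contact probe on the sample roaster's hood

ROBOT

A 7-joint arm with a two-finger parallel gripper is mounted at the origin on the work surface. World frame = base frame: x ahead of the robot, y to its left, z up, the work surface at z = 0. Lengths are in m, angles in rad, forces in N, time in s.
With the tool pointing down it reaches from about 0.35 to 0.9 m from the base axis. Payload 7.2 kg.
Tool frame: the origin (TCP) lies at the very end of the fingers, on their centre line; the grasp point (between the pads) lies 19 mm behind it (robot.grip_depth is the distance from the TCP to the grasp point, in m); z points along the fingers, y is the line along which they close (so a half turn about z gives the same grasp; the last joint's range is limited). The gripper opens to 88 mm and grips with 3 to 60 N. Pads are 20 mm wide; open, the fingers measure 115 mm over their backs; the gripper's body (75 mm by 178 mm) begins 61 mm behind the grasp point.
Start: joints at [-1.31, 0.411, -0.013, 1.596, 0.006, 1.134, -0.082], TCP at [0.202, 0.592, 0.223] pointing down, gripper open.
Joint ranges: [-2.95, 2.95], [-0.29, 1.99], [-1.47, 1.44], [0.14, 2.54], [-1.03, 4.17], [0.13, 1.85], [-2.86, 2.86]. Speed limits (rad/s): [2.39, 2.39, 3.01, 3.01, 3.14, 3.14, 3.14].

INTERFACE

Orientations are given as a 3x3 rotation matrix whose columns are the frame's x, y, z axes.
In Python, from cell import robot, vision gives the robot as it stands. Calls block until the motion is done:
- robot.move_ptp(position, orientation): joint-space move of the TCP to a pose.
- robot.move_linear(position, rotation=None, velocity=0.15, f_stop=None): straight line of the TCP; rotation=None keeps the orientation; velocity is the mean speed in m/s. With f_stop (N) it stops when the force on the tool has changed by that much, and returns True; else False.
- robot.goto_joints(angles): joint-space move.
- robot.let_go() and robot.close(effort=None): open the fingers fully, or close them until they stop; effort is the grip in N (None keeps the last).
- robot.hold(seconds).
- robot.solve_ik(position, orientation): joint angles nearest the present ones, or None.
- robot.state(): the state.
- vision.capture(name): name is "side" or "top" or "wrist"; returns a dict with "img" (480x640x3 uint8, blue, green, red), "range_z" (480x640 float32, m along the optical axis (not along the pixel's ray), 0 where there is no reading), "intrinsics" (3x3 intrinsics, pixels), "world_from_camera" (4x4, takes a point from camera to world coordinates). Camera axes: x right, y up, looking along -z (the intrinsics and any distortion apply to the point x, -y, -z); pixel columns grow to the right and rows downward; lengths in m; the calibration is good to about 2 mm. A picture is of the moment at which its call begins.
A pose or a line that the arm cannot do raises robot.Unreachable and nothing moves.
- robot.close_job(): hands the job in; it is judged then, once.
The state is a dict: "time_s": time; "joint_positions": joint angles; "dq": joint speeds; "tau": joint torques, N m; "ee_pos": TCP position; "tcp_rot": TCP orientation; "ft_force": force on the tool from outside, world axes, zero at the start; "moment": the same for the moment, N m; "width": finger opening in m; "gripper_force": force on a finger pad.
Only numpy, scipy, OpenCV 4.12 (cv2) and the standard library are available. Lean on these libraries where they do the work, as an engineer would, in place of code of your own. Each camera call takes 0.05 s, during which the arm holds its last target. There are 200 camera calls.

TASK

Check the sample roaster at the planned airflow: first slide the damper grip on the control box until it is level with the red clip and leave it there. Then draw the yellow contact probe out of its wooden stand and press its sprung copper tip lightly, about half-way in, on the middle of the ringed spot on the roaster's sloping hood, with the probe square to the hood. Finish holding it there, still, in the gripper; leave the other things on the bench where they are.

Things in the scene. Friction and masses are not known exactly. Their poses are not given: they have to be found in the camera images.
- console: Control box, black with a brushed-metal top, 130 (x) x 200 (y) x 51 mm high, fixed; origin at the centre of its underside, z up. It may stand left or right on the bench, turned by up to about 15 degrees. On its top runs the damper track, along the box's y, centred 15 mm to -x of the box's middle: a dark steel bar 40 mm wide, 170 mm long, 14 mm high. Towards the +x edge stand a small knob and button (up to 12 mm high), not used.
- damper (a joint): Damper slider along the control box's +y: 0 to 0.12 m, 0.06 at the middle of the track. Starts near the 0 end. It moves stiffly (about 1.5 N) and stays where it is left.
- damper_top (a point): Middle of the top face of the damper grip: black block with a white index line on top, 28 (box x) x 20 (box y) x 40 mm high, standing upright just above the track; this point is about 105 mm above the bench. Axes as the control box's.
- clip: Red clip fixed on top of the control box on the -x side of the track (31 mm from the track's centre line), 14 x 6 (box y) x 16 mm high; origin at the centre of its underside, axes as the control box's. It marks the planned damper position: the grip's white line and the clip's middle must be at the same place along the box's y.
- stand: Probe stand, wooden block 70 x 70 x 80 mm high, fixed, origin at the centre of its underside; an upright through hole of 16 mm in its middle holds the probe's shaft.
- probe: Contact probe, loose, about 130 g, starting upright in the stand. Origin at the middle of the shoulder (underside of the handle, resting on the stand's top 80 mm above the bench), z up along the probe. Above the origin: yellow handle, 24 x 24 mm square (flat sides across its x and y), 57 mm long, then a black cap, 18 mm square, 5 mm high. Below: steel shaft of 12 mm diameter, 40 mm long, from which the sprung copper tip projects another 12 mm.
- tip (a point): Centre of the flat end of the probe's copper tip (10 mm diameter), 52 mm below the probe's origin along its axis when the tip is free; z points up along the probe.
- plunger (a joint): How far the sprung tip is pushed in: 0 free, 0.010 m fully in. About 1 N starts it and 6 N pushes it fully in (0.5 N per mm).
- roaster: Sample roaster, fixed: black carcass about 240 (x) x 180 (y) mm under a flat metal hood sheet, with a motor drum projecting 56 mm from its +x end; turned by up to about 15 degrees. Origin at the centre of its underside, z up.
- spot (a point): Middle of the marked spot on the hood's surface: a white disc of 26 mm with a small black dot, ringed in red (36 mm outside). It lies in the middle of the hood sheet (250 x 195 mm), 122 mm above the bench. z is the outward normal of the hood: the sheet slopes by 20 degrees, its high edge (155 mm above the bench) towards the roaster's +y and its low edge (89 mm) towards -y, so the normal leans 20 degrees from upright towards the roaster's -y.
- hood: The roaster's metal hood sheet, axes as spot; its origin is the spot.
- cup: Bystander: white bowl, 84 mm across, 60 mm high; origin under its middle.
- scoop: Bystander: metal spoon lying on the bench.
- jar: Bystander: amber jar, 72 mm across, 110 mm high; origin under its middle.
- tin: Bystander: steel tin, 76 mm across, 130 mm high; origin under its middle.
- brush: Bystander: brush lying on the bench.
- mug: Bystander: blue mug, 80 mm across, 90 mm high; origin under its middle.
Not all that is in view belongs to the job. Of the things like the probe, leave any that is blue; of the rest the smaller one is meant. What is shaped like the console but green is not meant.

How it is judged:
On the way, in this order (a step that is already met when the one before it is completed fails the run):
1. the damper is level with the red clip, the probe still in its stand (y of damper_top in the frame of clip between -0.006 and 0.006 m and z of probe in the frame of stand below 0.09 m and velocity of joint damper between -0.01 and 0.01 m/s), for 0.3 s.
2. the probe is drawn clear of its stand, held by the fingers (z of probe in the frame of stand above 0.135 m and contact force between the fingers and probe above 1 N), for 0.1 s.
At the end, for the whole second after the job is handed in: Damper line within 6 mm of the clip along the track; the gripper holds the probe still, tip within 8 mm of the spot (inside the ring), axis within 8 degrees of the hood normal, tip pushed in 1.5 to 9 mm at 1 to 8 N, the probe clear of its stand (y of damper_top in the frame of clip between -0.006 and 0.006 m and distance between tip and spot below 0.008 m and angle between the z axis of probe and the z axis of spot, either way round below 0.14 rad and contact force between probe and hood between 1 and 8 N and value of joint plunger between 0.0015 and 0.009 m and contact force between the fingers and probe above 1 N and contact force between probe and stand below 0.2 N and linear speed of probe below 0.02 m/s and angular speed of probe below 0.15 rad/s); the arm keeps its last pose, push and grip.
It fails at once if the hood is pressed hard by the probe (over 20 N) (contact force between probe and hood above 20 N).
It fails at once if a bystander is moved by more than 25 mm (distance of any of cup, scoop, jar, tin, brush, mug from where it was at the start of the episode above 0.025 m).
It also fails if it takes over 59 s, if anything falls off the work surface, if the arm or the gripper's body presses on something with over 40 N, if the wrist force passes 120 N, or if a joint passes its speed limit or range.

## Working session

There is one attempt and no reset: what is moved stays moved. The work goes in short steps, each a Python script; the robot and the scene stay as the last script left them, time stands still between calls to the robot, and variables do not carry over. Pictures are saved under pics/ and viewed, at most 10 in all, crops included, and the job is handed in when it is done.

```bash
ls; mkdir -p pics; cat > h.py <<'E'
import numpy as np, cv2
def cloud(c):
    K=c["intrinsics"];z=c["range_z"].astype(float);v,u=np.mgrid[:z.shape[0],:z.shape[1]]
    P=np.stack([(u-K[0,2])/K[0,0]*z,-(v-K[1,2])/K[1,1]*z,-z],-1)
    T=c["world_from_camera"];return P@T[:3,:3].T+T[:3,3]
def ray(c,u,v,h):
    K=c["intrinsics"];T=c["world_from_camera"]
    d=T[:3,:3]@np.array([(u-K[0,2])/K[0,0],-(v-K[1,2])/K[1,1],-1]);o=T[:3,3]
    return o+d*(h-o[2])/d[2]
E
python3 - <<'E'
from cell import robot,vision
import cv2,pickle
for n in("side","top"):
    c=vision.capture(n);pickle.dump(c,open(n+".pkl","wb"));cv2.imwrite(f"pics/{n}0.png",c["img"]);print(n,c["intrinsics"].tolist(),c["world_from_camera"].round(3).tolist(),c.keys())
print(robot.state())
E
```

```text
pics
side [[532.2972890783262, 0.0, 316.9287287109555], [0.0, 532.2972890783262, 232.62067701225624], [0.0, 0.0, 1.0]] [[0.985, 0.091, -0.145, 0.318], [-0.171, 0.483, -0.859, -1.134], [-0.008, 0.871, 0.492, 0.769], [0.0, 0.0, 0.0, 1.0]] dict_keys(['img', 'range_z', 'intrinsics', 'world_from_camera'])
top [[464.9694550144255, 0.0, 322.35565173991193], [0.0, 464.9694550144255, 237.86595572187494], [0.0, 0.0, 1.0]] [[0.015, 0.991, -0.131, 0.351], [-1.0, 0.014, -0.008, -0.0], [-0.006, 0.131, 0.991, 1.44], [0.0, 0.0, 0.0, 1.0]] dict_keys(['img', 'range_z', 'intrinsics', 'world_from_camera'])
{'time_s': 0.1, 'joint_positions': array([-1.31022993,  0.411845  , -0.01271877,  1.59693536,  0.00561008,
        1.13425261, -0.08218895]), 'dq': array([ 0.00069787, -0.00197582,  0.00072555, -0.00298833, -0.0001228 ,
        0.00133313,  0.00069282]), 'tau': array([ 2.82007779e-03, -5.89091814e+01,  6.43831920e-01, -2.91709650e+01,
       -5.37651347e-02,  1.45361313e-02,  5.23481947e-05]), 'ee_pos': array([0.20169244, 0.59110753, 0.22188771]), 'tcp_rot': array([[-9.46456102e-01,  3.22832343e-01, -3.53052711e-04],
       [ 3.22832519e-01,  9.46455132e-01, -1.35951967e-03],
       [-1.04748372e-04, -1.40070259e-03, -9.99999014e-01]]), 'ft_force': array([ 0.71148253, -0.15242921, -0.26707138]), 'moment': array([-0.00138058, -0.00293415,  0.01959952]), 'gripper_force': 0.0, 'width': 0.0879134156551954}
```

View pics/top0.png

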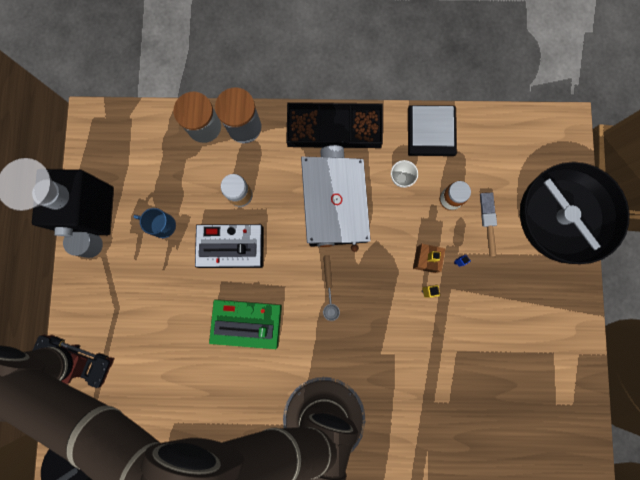

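View pics/side0.png

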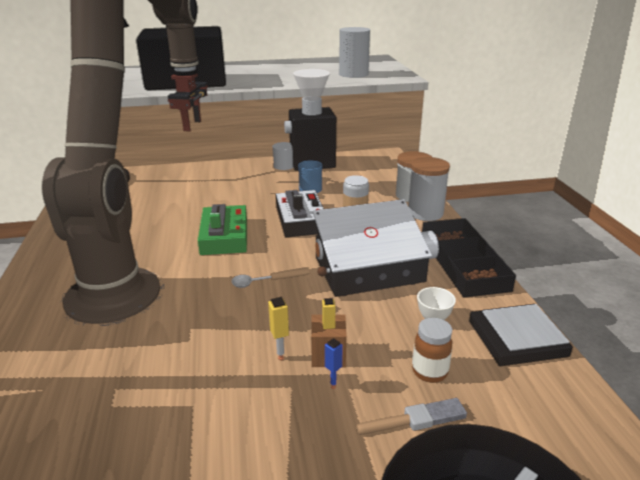

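The top view shows the real console at (229,246), metal-topped, with its grip at about (243,250) and the red clip at (218,261). The green box at (245,324) is the decoy. There are three probe-like things: yellow in the wooden stand at (435,257), a larger yellow one at (432,291), and a blue one at (462,260). I choose the smaller yellow one, in the stand. The spot is at (336,199), and the drum at (333,152) marks the roaster's +x.

```bash
cat > m.py <<'E'
import pickle,sys; from h import *
T=pickle.load(open("top.pkl","rb"));S=pickle.load(open("side.pkl","rb"))
def masks(c):
    h=cv2.cvtColor(c["img"],cv2.COLOR_BGR2HSV);H,s,v=h[...,0],h[...,1],h[...,2]
    return dict(red=((H<8)|(H>172))&(s>150)&(v>80),yel=(H>22)&(H<35)&(s>150)&(v>90),blue=(H>110)&(H<130)&(s>150),wood=(H>3)&(H<20)&(s>120)&(v<150),dark=v<50)
for n,c,rois in (("top",T,dict(clip=(195,222,265,270),spot=(320,185,352,215),stand=(410,240,475,302))),("side",S,dict(clip=(270,180,330,235),spot=(355,220,385,245),stand=(262,290,350,390)))):
    P=cloud(c);m=masks(c)
    for r,(a,b,d,e) in rois.items():
        for col in ("red","yel","blue"):
            k=np.zeros((480,640),np.uint8);k[b:e,a:d]=m[col][b:e,a:d]
            nn,l,st,ce=cv2.connectedComponentsWithStats(k)
            for i in range(1,nn):
                if st[i,4]<6: continue
                q=P[(l==i)&(c["range_z"]>0)]
                print(n,r,col,st[i].tolist(),ce[i].round(1),np.median(q,0).round(3) if len(q) else None,q.max(0).round(3) if len(q) else None)
    # hood plane, console top
P=cloud(T)
q=P[165:235,310:362].reshape(-1,3);q=q[(q[:,2]>.07)&(q[:,2]<.17)]
A=np.c_[q[:,:2],np.ones(len(q))];x=np.linalg.lstsq(A,q[:,2],rcond=None)[0];nrm=np.r_[-x[:2],1];nrm/=np.linalg.norm(nrm)
print("hood normal",nrm,np.degrees(np.arccos(nrm[2])),"res",np.std(A@x-q[:,2]))
for nm,(a,b,d,e),lo,hi in (("console",(190,218,272,275),.04,.06),("track",(195,222,265,270),.06,.072),("grip",(195,222,265,270),.09,.115),("standtop",(408,238,450,275),.07,.09),("handle",(408,238,450,275),.125,.155),("hood",(290,140,385,255),.08,.17)):
    q=P[b:e,a:d].reshape(-1,3);q=q[(q[:,2]>lo)&(q[:,2]<hi)]
    if len(q)<4: print(nm,len(q));continue
    r=cv2.minAreaRect(q[:,:2].astype(np.float32)); print(nm,len(q),np.round(r[0],4),np.round(r[1],4),round(r[2],2),"z",np.median(q[:,2]).round(4))
def crop(c,a,b,d,e): return cv2.resize(c["img"][b:e,a:d],(400,int(400*(e-b)/(d-a))),interpolation=cv2.INTER_CUBIC)
A=crop(T,190,215,270,275);B=crop(T,405,235,485,305);C=crop(S,270,180,330,240);D=crop(S,255,290,355,390)
pad=lambda x:cv2.resize(x,(400,300)); cv2.imwrite("pics/crop.png",np.vstack([np.hstack([pad(A),pad(B)]),np.hstack([pad(C),pad(D)])]))
E
python3 m.py
```

```text
top clip red [206, 229, 11, 5, 55] [211. 231.] [0.551 0.347 0.054] [0.558 0.363 0.063]
top clip red [243, 230, 3, 3, 8] [244.1 230.9] [0.551 0.247 0.058] [0.556 0.25  0.062]
top spot red [331, 194, 8, 6, 12] [333.6 195.3] [ 0.651 -0.019  0.125] [ 0.655 -0.013  0.134]
top spot red [335, 198, 7, 7, 11] [339. 202.] [ 0.629 -0.039  0.122] [ 0.642 -0.025  0.125]
top stand yel [428, 252, 12, 10, 39] [433.2 257.9] [ 0.469 -0.301  0.135] [ 0.488 -0.295  0.142]
top stand yel [424, 286, 16, 11, 84] [429.3 291.7] [ 0.376 -0.287  0.14 ] [ 0.392 -0.283  0.152]
top stand blue [455, 256, 15, 10, 69] [460.6 261.2] [ 0.466 -0.39   0.102] [ 0.48  -0.382  0.118]
side clip red [308, 194, 7, 5, 25] [311.2 196.2] [0.551 0.344 0.055] [0.559 0.36  0.057]
side clip red [283, 199, 2, 3, 6] [283.5 200. ] [0.461 0.321 0.059] [0.463 0.325 0.064]
side stand yel [269, 302, 19, 36, 447] [278.3 320. ] [ 0.378 -0.314  0.111] [ 0.395 -0.293  0.147]
side stand yel [323, 305, 12, 23, 182] [328.4 315.2] [ 0.476 -0.32   0.115] [ 0.488 -0.314  0.139]
side stand blue [326, 345, 15, 39, 307] [332.  359.7] [ 0.466 -0.407  0.083] [ 0.483 -0.397  0.111]
hood normal [ 0.02964937 -0.34051029  0.9397732 ] 19.98649762604859 res 0.0026990008770573447
console 2037 [0.51   0.2955] [0.1291 0.202 ] 0.81 z 0.0516
track 715 [0.5098 0.2953] [0.1044 0.1684] 2.8 z 0.0653
grip 73 [0.4964 0.2474] [0.027  0.0194] 1.32 z 0.1058
standtop 479 [ 0.4793 -0.3093] [0.0719 0.0705] 79.89 z 0.0808
handle 83 [ 0.4792 -0.3088] [0.0243 0.0242] 81.64 z 0.1406
hood 5615 [ 0.6641 -0.025 ] [0.3046 0.185 ] 4.94 z 0.1226
```

View pics/crop.png

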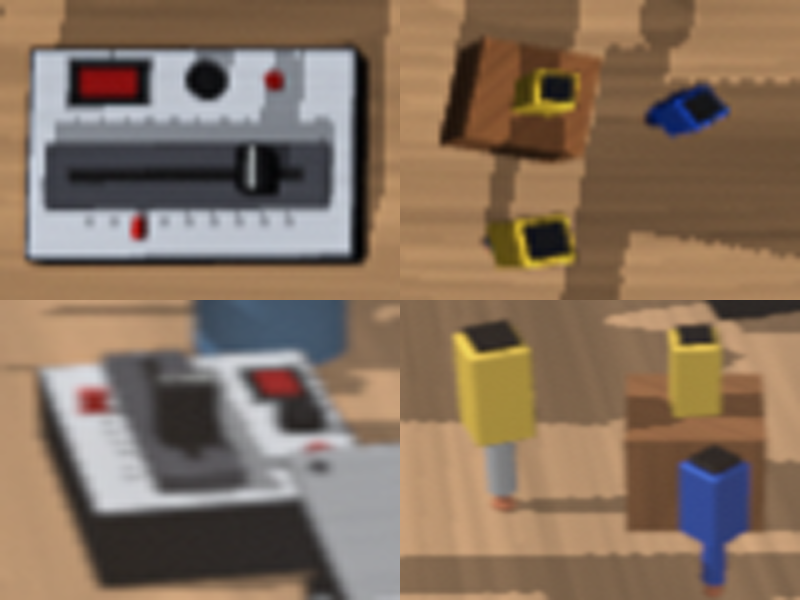

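Checks: the console measures 129 x 202 mm at 51.6 mm high. The grip top is 27 x 19 mm at 106 mm, the stand top is at 81 mm, and the handle is 24.3 mm square. The hood slopes 19.99°. All of these match the description, and the crop confirms the smaller yellow probe is the one in the stand. Next is a closer wrist view over the console.

```bash
cat >> h.py <<'E'
def down(a,z=(0,0,-1)):
    "tool along z, closing line at yaw a (deg) "
    z=np.array(z,float);z/=np.linalg.norm(z);y=np.array([np.cos(np.radians(a)),np.sin(np.radians(a)),0]);y-=z*(y@z);y/=np.linalg.norm(y)
    return np.c_[np.cross(y,z),y,z]
E
python3 - <<'E'
from cell import robot,vision
from h import *
import pickle
R=down(90.8)
robot.move_ptp([.495,.27,.30],R)
robot.hold(.2)
c=vision.capture("wrist");pickle.dump(c,open("w1.pkl","wb"));cv2.imwrite("pics/w1.png",c["img"])
print(robot.state()["time_s"],robot.state()["ee_pos"],c["world_from_camera"].round(3).tolist(),c["range_z"].min())
n=down(0)
T=pickle.load(open("top.pkl","rb"));print("spot",ray(T,336.4,199,.122))
N=np.array([.0298,-.341,.9398]);sp=np.array([.643,-.027,.122])
for a in (81,-9,171,-99): print(a,robot.solve_ik([.479,-.309,.1],down(a)))
for a in (-175,-85,5,95): print("hood",a,robot.solve_ik(sp+N*.06,down(a,-N)))
E
```

```text
1.975 [0.49463691 0.27070406 0.29978812] [[-0.013, -0.958, -0.285, 0.417], [1.0, -0.013, -0.005, 0.27], [0.001, -0.285, 0.958, 0.463], [0.0, 0.0, 0.0, 1.0]] 0.0
spot [ 0.6392554  -0.02870617  0.122     ]
81 [ 0.00893536  0.52169311  0.65061361  1.88905766 -0.40744307  0.86594732
  2.27864209]
-9 [-0.14999734  0.60813827  0.90176394  1.89816111 -0.59429182  0.92799343
  0.88184858]
171 [ 1.30580413  0.82133421 -1.24150351  1.80370572  0.85026887  1.17279847
  2.76877216]
-99 [-0.31073765  0.82535273  1.25022787  1.90611498 -0.89044507  1.11313853
 -0.4232534 ]
hood -175 [-0.43128418  0.77204036  1.03663623  1.57390992 -0.93305897  1.47024147
 -2.25860918]
hood -85 [-0.29709878  0.65703445  0.75869925  1.56504861 -0.76716143  1.34573751
 -0.81405998]
hood 5 [-0.13099051  0.58906293  0.47744936  1.55301497 -0.61447882  1.26209365
  0.6339674 ]
hood 95 [-0.02296786  0.5666241   0.30886272  1.54470976 -0.5266283   1.22607556
  2.13303641]
```

View pics/w1.png

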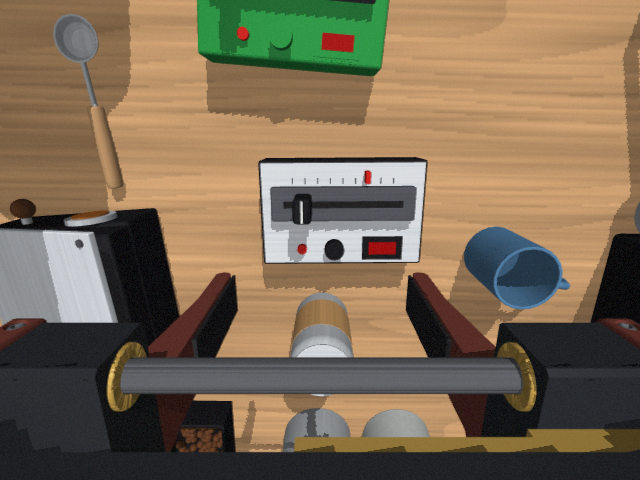

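The wrist view shows the console at (343,210), the grip with its white line at (302,209) and the red clip at (368,177).

```bash
python3 - <<'E'
import pickle; from h import *
c=pickle.load(open("w1.pkl","rb"));P=cloud(c)
h=cv2.cvtColor(c["img"],cv2.COLOR_BGR2HSV)
m=((h[...,0]<8)|(h[...,0]>172))&(h[...,1]>150)
k=np.zeros_like(m);k[165:190,355:382]=m[165:190,355:382]
v,u=np.nonzero(k);q=P[k]
print("clip px",u.min(),u.max(),v.min(),v.max(),len(u)); t=q[q[:,2]>.063];print(len(t),t.mean(0),t.min(0),t.max(0))
print("rays",ray(c,u[v<176].mean(),v.mean(),.067),ray(c,u.mean(),v.mean(),.067))
q=P[150:280,250:440].reshape(-1,3)
for lo,hi,n in((.1,.112,"grip"),(.048,.056,"box"),(.063,.067,"trk")):
    s=q[(q[:,2]>lo)&(q[:,2]<hi)].astype(np.float32);r=cv2.minAreaRect(s[:,:2]);print(n,len(s),r,np.median(s[:,2]))
# white line
k=np.zeros((480,640),bool);k[195:225,294:312]=(c["img"][195:225,294:312].min(2)>120)&(P[195:225,294:312,2]>.1)
v,u=np.nonzero(k);print("line px",u.mean(),v.mean(),len(u),ray(c,u.mean(),v.mean(),.105))
E
```

```text
clip px 365 370 171 183 70
57 [0.46324835 0.32389045 0.06797337] [0.45675728 0.32153231 0.06302716] [0.4698828  0.32665575 0.0698712 ]
rays [0.4627997  0.32366672 0.067     ] [0.46280164 0.32352062 0.067     ]Traceback (most recent call last):
  File "<stdin>", line 11, in <module>
cv2.error: OpenCV(4.12.0) /io/opencv/modules/imgproc/src/convhull.cpp:143: error: (-215:Assertion failed) total >= 0 && (depth == CV_32F || depth == CV_32S) in function 'convexHull'
```

```bash
cat > m2.py <<'E'
import pickle; from h import *
def meas(f,uv):
    c=pickle.load(open(f,"rb")) if isinstance(f,str) else f
    P=cloud(c); a,b,d,e=uv; q=P[b:e,a:d].reshape(-1,3); out={}
    for lo,hi,n in((.1,.112,"grip"),(.048,.056,"box")):
        s=np.ascontiguousarray(q[(q[:,2]>lo)&(q[:,2]<hi)][:,:2],dtype=np.float32)
        out[n]=cv2.minAreaRect(s);print(n,len(s),out[n])
    k=np.zeros((480,640),bool);k[b:e,a:d]=(c["img"][b:e,a:d].min(2)>120)&(P[b:e,a:d,2]>.1)
    v,u=np.nonzero(k)
    if len(u): out["line"]=ray(c,u.mean(),v.mean(),.105);print("line px",u.mean(),v.mean(),len(u),out["line"])
    h=cv2.cvtColor(c["img"],cv2.COLOR_BGR2HSV);m=((h[...,0]<8)|(h[...,0]>172))&(h[...,1]>150)
    k=np.zeros_like(m);k[b:e,a:d]=m[b:e,a:d]; t=P[k&(P[...,2]>.063)&(P[...,2]<.08)]
    if len(t):out["clip"]=t.mean(0);print("clip",len(t),out["clip"])
    return out
if __name__=="__main__": meas("w1.pkl",(250,150,440,280))
E
python3 m2.py
```

```text
grip 477 ((0.4961355924606323, 0.25040045380592346), (0.028525041416287422, 0.019636839628219604), 4.293843746185303)
box 11202 ((0.5101752281188965, 0.29735881090164185), (0.13012221455574036, 0.19995461404323578), 1.128220558166504)
line px 311.57142857142856 211.03061224489795 98 [0.49527432 0.26113792 0.105     ]
clip 57 [0.46324835 0.32389045 0.06797337]
```

```bash
python3 - <<'E'
from cell import robot,vision
from h import *
import pickle
from m2 import meas
b=np.radians(1.1);yb=np.array([-np.sin(b),np.cos(b),0]);R=down(91.1)
robot.move_ptp([.496,.249,.17],R)
robot.move_linear([.496,.249,.077],velocity=.1,f_stop=15)
robot.close(10); s=robot.state();p0=s["ee_pos"];print(p0,s["width"],s["gripper_force"])
print(robot.move_linear(p0+.074*yb,velocity=.06,f_stop=25)); robot.hold(.3)
s=robot.state();print(s["ee_pos"],s["ft_force"],s["time_s"])
robot.let_go();robot.hold(.2)
p=robot.state()["ee_pos"];robot.move_linear([p[0],p[1],.18],velocity=.15)
robot.move_ptp([.495,.29,.30],R);robot.hold(.2)
c=vision.capture("wrist");pickle.dump(c,open("w2.pkl","wb"));cv2.imwrite("pics/w2.png",c["img"][130:270,230:430].repeat(3,0).repeat(3,1))
o=meas(c,(230,150,430,260));print(robot.state()["time_s"])
E
```

```text
[0.49598034 0.2490399  0.07695665] 0.019981789983653877 9.998561292886734
False
[0.49444431 0.32311994 0.07699937] [-2.12623604  1.68071367  2.32699745] 6.375
grip 478 ((0.4940864145755768, 0.3239745497703552), (0.02748086489737034, 0.019456716254353523), 1.9592057466506958)
box 10536 ((0.5065314173698425, 0.2971617579460144), (0.12301468849182129, 0.19984982907772064), 1.0364394187927246)
line px 338.2830188679245 212.50943396226415 106 [0.49532089 0.30825076 0.105     ]
clip 51 [0.46291934 0.32384251 0.06792907]
9.35
```

View pics/w2.png

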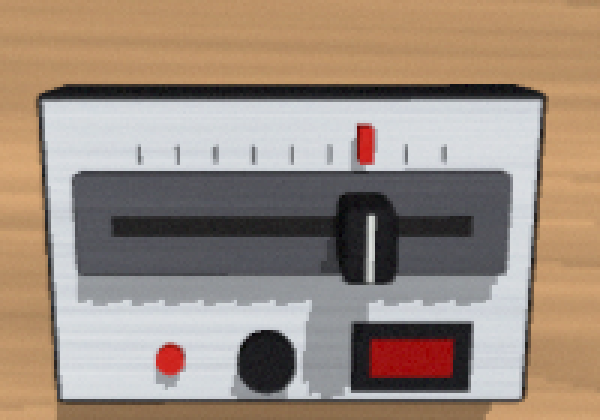

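The view shows the white line at crop (370,250) and the clip at (366,145). Grip y is 0.3240 against a target of 0.3244, so the damper is level. Next come close views of the spot and the probe.

```bash
python3 - <<'E'
from cell import robot,vision
from h import *
import pickle
R=down(-9)
for n,p in (("w3",[.62,-.03,.33]),("w4",[.479,-.309,.30])):
    robot.move_ptp(p,R);robot.hold(.2)
    c=vision.capture("wrist");pickle.dump(c,open(n+".pkl","wb"));cv2.imwrite(f"pics/{n}.png",c["img"]);P=cloud(c)
    print(n,robot.state()["time_s"],robot.state()["ee_pos"],c["world_from_camera"][:3,3],robot.state()["joint_positions"].round(2))
    h=cv2.cvtColor(c["img"],cv2.COLOR_BGR2HSV)
    if n=="w3":
        m=(((h[...,0]<8)|(h[...,0]>172))&(h[...,1]>130)&(P[...,2]>.09)&(P[...,2]<.16)).astype(np.uint8)
        nn,l,st,ce=cv2.connectedComponentsWithStats(m)
        for i in range(1,nn):
            if st[i,4]>40: 
                e=cv2.fitEllipse(np.argwhere(l==i)[:,::-1].astype(np.float32)) 
                x,y,w,hh=st[i,:4];print(st[i],ce[i],P[l==i].mean(0),P[l==i].max(0)-P[l==i].min(0),"bboxc",ray(c,x+w/2-.5,y+hh/2-.5,.122))
        q=P[(P[...,2]>.09)&(P[...,2]<.155)&(np.linalg.norm(P[...,:2]-[.64,-.028],axis=-1)<.06)];s=np.linalg.svd(q-q.mean(0),full_matrices=0)[2][2];print("n",s*np.sign(s[2]),len(q))
    else:
        for lo,hi in((.138,.146),(.132,.1375),(.076,.084)):
            s=P[(P[...,2]>lo)&(P[...,2]<hi)&(np.linalg.norm(P[...,:2]-[.479,-.309],axis=-1)<.055)]
            if len(s)>5: print(lo,len(s),cv2.minAreaRect(np.ascontiguousarray(s[:,:2],dtype=np.float32)),np.median(s[:,2]))
E
```

```text
w3 10.9 [ 0.6199866  -0.02893544  0.32987636] [0.6328919  0.04938495 0.49317983] [-0.45  0.37  0.59  1.48 -0.21  1.36 -0.  ]
[324 190  32  29 312] [339.3974359  203.53205128] [ 0.64058344 -0.02537029  0.12427437] [0.03450229 0.03283571 0.01383062] bboxc [ 0.64067741 -0.02619031  0.122     ]
n [ 0.02959144 -0.34165763  0.93935851] 8695
w4 12.35 [ 0.47978433 -0.30807946  0.2998858 ] [ 0.49288363 -0.2297635   0.46322184] [-0.08  0.3   0.73  1.66 -0.21  1.26  0.54]
0.138 465 ((0.4797132611274719, -0.30700013041496277), (0.022987546399235725, 0.02278192900121212), 83.68592834472656) 0.1428452796627787
0.132 96 ((0.47979113459587097, -0.30731824040412903), (0.024321604520082474, 0.02396087720990181), 83.67620849609375) 0.13675904673390046
0.076 3035 ((0.4797590672969818, -0.3074071407318115), (0.07048210501670837, 0.06999105215072632), 79.25511169433594) 0.08125194328932756
```

```bash
python3 -c "
import cv2,numpy as np
a,b=[cv2.resize(cv2.imread(f'pics/w{i}.png'),(400,300)) for i in(3,4)];cv2.imwrite('pics/w34.png',np.hstack([a,b]))"
```

```text
(no output)
```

View pics/w34.png

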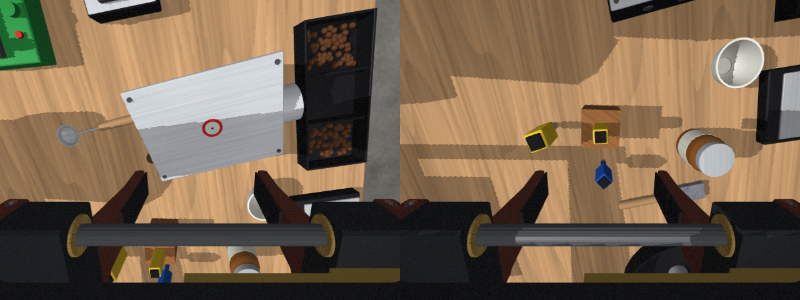

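The left view shows the ringed spot at (212,127), which gives (0.6407, -0.0262, 0.122). The right view shows the probe in the stand at (600,136), at (0.4798, -0.3072), with the blue and larger yellow ones clear of the finger paths. Now the grasp and draw.

```bash
python3 - <<'E'
from cell import robot,vision
from h import *
import pickle
R=down(-6.5)
robot.move_ptp([.4797,-.3075,.20],R)
print(robot.move_linear([.4797,-.3075,.096],velocity=.08,f_stop=12))
robot.hold(.1);s=robot.state();print(s["ee_pos"],s["ft_force"])
robot.close(30);s=robot.state();print(s["ee_pos"],s["width"],s["gripper_force"],s["ft_force"])
p=s["ee_pos"]
robot.move_linear([p[0],p[1],.14],velocity=.05);robot.move_linear([p[0],p[1],.26],velocity=.12);robot.hold(.3)
s=robot.state();print(s["ee_pos"],s["width"],s["gripper_force"],s["ft_force"],s["time_s"])
out=[]
for n in("side","wrist"):
    c=vision.capture(n);pickle.dump(c,open(n+"5.pkl","wb"))
    out.append(c["img"])
a=cv2.resize(out[0][130:330,220:420],(400,400),interpolation=cv2.INTER_CUBIC)
b=cv2.resize(out[1],(400,300));b=cv2.copyMakeBorder(b,0,100,0,0,cv2.BORDER_CONSTANT)
cv2.imwrite("pics/g5.png",np.hstack([a,b]))
E
```

```text
False
[ 0.47997388 -0.30762679  0.09646836] [ 0.32543219  0.49279297 -0.01361921]
[ 0.47968226 -0.30752463  0.09600649] 0.02377090320717003 29.99977469444275 [ 0.14169157 -0.33078414 -0.54490023]
[ 0.47952475 -0.30749562  0.25961979] 0.023944041319212628 29.999542236328125 [ 0.20797311 -0.37092415 -0.62072862] 17.8667
```

View pics/g5.png

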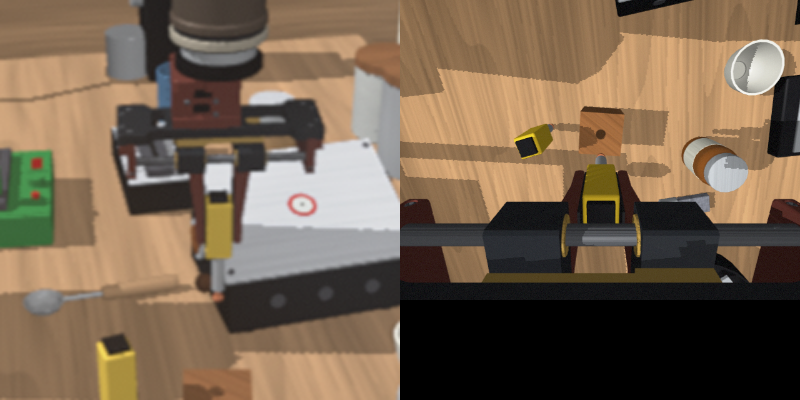

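The probe is held upright, with its tip at side crop (217,297) and its shaft showing at wrist crop (600,160). I'll check the tilt and offset of the handle in the tool frame.

```bash
python3 - <<'E'
from cell import robot
from h import *
import pickle
s=robot.state();R=s["tcp_rot"];t=s["ee_pos"]
c=pickle.load(open("wrist5.pkl","rb"));P=(cloud(c)-t)@R
h=cv2.cvtColor(c["img"],cv2.COLOR_BGR2HSV);m=(h[...,0]>20)&(h[...,0]<36)&(h[...,1]>130)&(c["range_z"]>0)&(np.linalg.norm(P,axis=-1)<.09)
q=P[m];print(len(q),q.min(0).round(4),q.max(0).round(4))
f=q[(q[:,0]>.006)&(abs(q[:,1])<.01)];g=f
for _ in range(4):
    A=np.c_[g[:,1:],np.ones(len(g))];x=np.linalg.lstsq(A,g[:,0],rcond=None)[0];r=g[:,0]-A@x;g=g[abs(r)<2*r.std()+1e-4]
print("face x = a*y+b*z+c",x,"tilt deg",np.degrees(np.arctan(x[:2])),len(g),r.std())
# points beyond fingers: shaft/tip
m=(P[...,2]>.012)&(P[...,2]<.09)&(np.hypot(P[...,0],P[...,1])<.03)
q=P[m]
for z in np.arange(.012,.09,.006):
    w=q[(q[:,2]>=z)&(q[:,2]<z+.006)]
    if len(w)>4: print(z.round(3),len(w),np.percentile(w[:,0],90).round(4),np.median(w[:,1]).round(4))
print("zmax",q[:,2].max())
c=pickle.load(open("side5.pkl","rb"));Q=(cloud(c)-t)@R;h=cv2.cvtColor(c["img"],cv2.COLOR_BGR2HSV)
m=(Q[...,2]>.012)&(Q[...,2]<.09)&(np.hypot(Q[...,0],Q[...,1])<.03);q=Q[m]
for z in np.arange(.012,.09,.009):
    w=q[(q[:,2]>=z)&(q[:,2]<z+.009)]
    if len(w)>3: print("side",z.round(3),len(w),np.percentile(w[:,0],[10,90]).round(4),np.median(w[:,1]).round(4))
E
```

```text
3598 [-0.0099 -0.0119 -0.0864] [0.0128 0.0139 0.0131]
face x = a*y+b*z+c [-0.00215452  0.00393639  0.01190561] tilt deg [-0.12344492  0.22553727] 2212 0.00029609202460645134
0.012 18 0.0118 -0.0028
0.024 7 0.006 0.0008
0.03 46 0.0062 0.0002
0.036 54 0.006 0.0005
0.042 58 0.0059 0.0002
0.048 50 0.006 0.0008
0.054 8 0.0055 -0.0015
0.06 42 0.0048 0.0005
zmax 0.06633815627727678
side 0.012 18 [-0.0133 -0.0051] -0.0014
side 0.021 30 [-0.0078 -0.0022] -0.002
side 0.03 24 [-0.0071 -0.003 ] -0.002
side 0.039 28 [-0.0082 -0.0019] -0.0021
side 0.048 28 [-0.0078 -0.0021] -0.002
side 0.057 15 [-0.0064 -0.0019] -0.0017
side 0.066 6 [-0.0051  0.0015] -0.0029
```

The probe is square in the grip, under 0.3° off, and centred within 0.5 mm, with its tip 68 mm beyond the TCP. Next I move over the spot, approach along the normal and press.

```bash
python3 - <<'E'
from cell import robot,vision
from h import *
import pickle
a=np.radians(5);th=np.radians(20);N=np.array([np.sin(th)*np.sin(a),-np.sin(th)*np.cos(a),np.cos(th)]);print(N)
S=np.array([.640,-.0272,.122]);R=down(0,-N)
pos=lambda d:S+N*(.068+d)
robot.move_ptp(pos(.07),R)
robot.move_linear(pos(.012),velocity=.06);robot.hold(.4)
f0=np.mean([(robot.hold(.02),robot.state()["ft_force"]@N)[1] for _ in range(10)]);s=robot.state();print("f0",f0,s["ee_pos"]-pos(.012),s["time_s"])
hit=robot.move_linear(pos(-.004),velocity=.008,f_stop=2.2);robot.hold(.3)
s=robot.state();d=(s["ee_pos"]-S)@N-.068;f=np.mean([(robot.hold(.02),robot.state()["ft_force"]@N)[1] for _ in range(10)])-f0
print("hit",hit,"d",d,"f",f,s["time_s"],s["width"])
c=vision.capture("wrist");pickle.dump(c,open("w6.pkl","wb"))
e=vision.capture("side");pickle.dump(e,open("s6.pkl","wb"))
A=cv2.resize(c["img"][150:390,200:440],(400,400));B=cv2.resize(e["img"][170:270,320:420],(400,400),interpolation=cv2.INTER_CUBIC);cv2.imwrite("pics/c6.png",np.hstack([A,B]))
E
```

```text
[ 0.02980902 -0.34071865  0.93969262]
f0 -1.5894049968341446 [ 7.45104736e-07 -1.39758632e-05  3.15184916e-05] 20.7333
hit True d -0.0032455890017618616 f 2.4333164221532266 22.65 0.023994937995184987
```

View pics/c6.png

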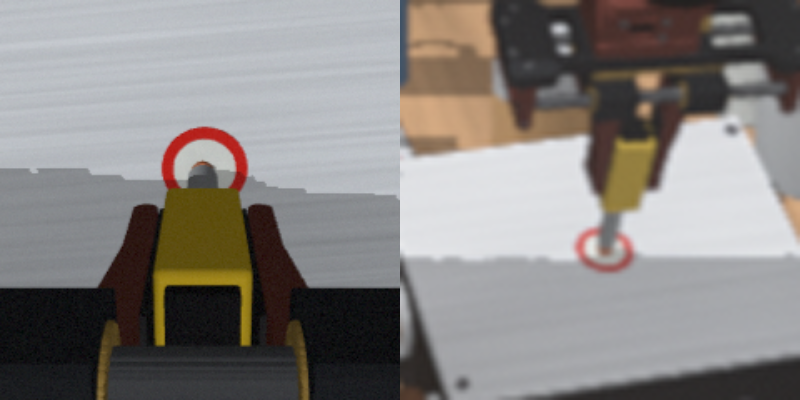

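The tip is pressed inside the ring. It sits at wrist crop (203,170) against a ring centre of about (204,167), and both are at (605,250) in the side view. The force is 2.4 N, which means about 3 mm in. I'll push to half-way, check and hand in.

```bash
python3 - <<'E'
from cell import robot
from h import *
s=robot.state();N=-s["tcp_rot"][:,2];p=s["ee_pos"]
robot.move_linear(p-N*.0019,velocity=.006,f_stop=4);robot.hold(.6)
s=robot.state();f=np.mean([(robot.hold(.02),robot.state()["ft_force"]@N)[1] for _ in range(10)])+1.589
print((s["ee_pos"]-p)@N,f,s["width"],s["gripper_force"],abs(s["dq"]).max(),s["time_s"])
if 2<f<5.5: print(robot.close_job())
E
```

```text
-0.0018764235110342675 3.956572004059215 0.02369709379611804 30.000330805778503 0.002612454076849 23.9833
the job is handed in; nothing more can be done
None
```

I handed the job in at about 24 s: the damper line is within about 1 mm of the red clip, and the yellow probe is held still on the ringed spot, within about 3 mm of its middle. It is square to the hood and pressing at about 4 N, roughly half-way in; the verdict was not shown.

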